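# Clamp a dowel in the V-block jig for decorating

### The job

Take the wooden dowel off its rest, holding it only between the two pencil rings round its middle, lay it gently into the two V-blocks of the jig, short of the stop screw, and slide it along the grooves until you feel it bear lightly but firmly on the tip of the screw, without letting the fingers slip along the wood. Let go of it, then swing the clamp strap over it by its knob, all the way to the strap's own stop, so that the dowel stays clamped, seated in both V-blocks and against the screw. Never force the dowel or the strap, and leave the tree, the glue bottle and the bauble half where they stand.

Things in the scene. Friction and masses are not known exactly. Their poses are not given: they have to be found in the camera images.
- dowel_center (a point): Centre of the loose wooden dowel, 30 mm in diameter, 210 mm long, 70 to 140 g; x along the dowel, either way round. Thin pencil rings at x = -20 and 20 mm: keep the grasp's middle within 12 mm of the centre. It starts on a low plywood rest, its axis 35 mm above the table; the rest leaves the dowel's middle 88 mm free for fingers down to 5 mm above the table.
- jig: Fixed wooden clamping jig; origin on the table, z up, x along the V-grooves, stop screw at the -x end, strap pivot on the +y side near the +x end. Plywood base 12 mm thick, x -160 to 120, y -50 to 80 mm. The axis of a seated dowel is 56 mm above the table at y = 0. Between the V-blocks 134 mm are free for fingers above the base.
- groove_a (a point): Bottom of the groove in the middle of the V-block near the stop screw, jig x = -78 mm, 35 mm above the table. 90-degree V, block 28 mm long, 54 mm wide, its top 53 mm above the table.
- groove_b (a point): The same for the other V-block, below the strap: jig x = 90 mm, block 40 mm long.
- stop: Fixed upright plate, 14 x 50 mm, 70 mm high, that holds the stop screw; origin at jig x = -150, 12 mm above the table. The screw tip, an 18 mm disc facing jig +x on the seated dowel's axis, is set anew each time: anywhere from jig x = -128 to -96 mm, not measured, to be found by feel; it is rigid. So the dowel's centre ends at jig x -23 to 9 mm; laid with its centre at x = 16 it does not touch yet.
- strap (a joint): Swing of the clamp strap about its upright pivot post, rad: 0 = swung fully over, square across the grooves (towards jig -y), on its own hard stop; it grows counter-clockwise seen from above as it opens: 1.57 points to jig +x, at most 2.2. Starts at 1.65 to 2.0, clear of the grooves. A slightly stiff hinge: it stays where it is left.
- strap_arm: Aluminium clamp strap, a bar 20 mm wide, 6 mm thick; origin on the pivot axis at the bar's underside, pointing along its own -y to 91 mm from the pivot. A spring holds its underside 67 mm above the table, 4 mm below a seated dowel's top; a ramp, 21 mm wide, on its leading (own -x) edge lets it ride up on the dowel, then it presses with about 6 N. Swinging it over takes 3 to 8 N at the knob.
- strap_knob (a point): Middle of the black upright knob on the strap: a cylinder 16 mm in diameter, 35 mm tall, 78 mm from the pivot axis, standing from 73 to 108 mm above the table (4 mm higher on the dowel). Push it sideways round the pivot.
- pivot (a point): Point on the strap's upright pivot axis at the height of the strap's underside, 67 mm above the table; at jig x = 80, y = 50 mm. A hub 16 mm thick stands there to 97 mm.
- tree: Bystander: toy fir tree, 110 mm tall, 52 mm wide, origin at its foot.
- glue: Bystander: white glue bottle, 100 mm tall, 44 mm wide, origin at its foot.
- bauble: Bystander: clear bauble half, like a bowl 80 mm wide and 36 mm high, origin at its foot.
Things that resemble listed ones, but are neither listed nor needed, are in the scene too. What is meant by the part that bears dowel_center is not blue, and is the larger of those in its own colour.

How it is judged (in metres and radians):
On the way, in this order (a step that is already met when the one before it is completed fails the run):
1. the dowel lies seated in both V-blocks (y of dowel_center in the frame of jig between -0.003 and 0.003 m and z of dowel_center in the frame of jig between 0.0532 and 0.0592 m and angle between the x axis of dowel_center and the x axis of jig, either way round below 0.06 rad), for 0.2 s.
2. the dowel, seated, is slid onto the stop screw and bears on it (over 1.5 N) (all of step 1 and contact force between dowel and stop above 1.5 N), for 0.2 s.
3. the dowel lies let go in the V-blocks with the strap still open (all of step 1 and contact force between the fingers and dowel below 0.05 N and value of joint strap above 0.6 rad), for 0.1 s.
At the end, for the whole second after the job is handed in: The dowel is at rest, seated in both V-blocks (within 3 mm of the groove's centre line and of the seated height, aligned within 0.06 rad), its end within 2.5 mm of the stop screw's tip; the strap is swung over to within 0.09 rad of its stop and presses on the dowel with more than 2.5 N (all of step 1 and x of dowel_center in the frame of screw_tip below 0.1075 m and value of joint strap below 0.09 rad and contact force between strap_arm and dowel above 2.5 N and linear speed of dowel below 0.01 m/s); the robot touches nothing.
It fails at once if the dowel is forced into the jig (over 25 N, summed over its contacts) before the strap is swung (contact force between dowel and jig above 25 N and value of joint strap above 1 rad).
It fails at once if the dowel is forced against the stop screw (over 20 N) (contact force between dowel and stop above 20 N).
It fails at once if the strap is forced (over 22 N) (contact force between the fingers and strap_arm above 22 N).
It fails at once if the dowel is held outside its middle, or the fingers slip along it: the grasp point over 12 mm from its centre while the fingers press on it (contact force between the fingers and dowel above 0.5 N and (x of the grasp point in the frame of dowel_center above 0.012 m or x of the grasp point in the frame of dowel_center below -0.012 m)).
It fails at once if a bystander is moved by more than 15 mm (distance of any of tree, glue, bauble from where it was at the start of the episode above 0.015 m).
It also fails if it takes over 72 s, if anything falls off the work surface, if the arm or the gripper's body presses on something with over 40 N, if the wrist force passes 120 N, or if a joint passes its speed limit or range.

### The arm

A 6-joint arm with a two-finger parallel gripper is mounted at the origin on the work surface. World frame = base frame: x ahead of the robot, y to its left, z up, the work surface at z = 0. Lengths are in m, angles in degrees, forces in N, time in s.
With the tool pointing down it reaches from about 0.25 to 0.775 m from the base axis. Payload 4 kg.
Tool frame: the origin (TCP) lies at the very end of the fingers, on their centre line; the grasp point (between the pads) lies 19 mm behind it; z points along the fingers, y is the direction in which the jaws open and shut (so a half turn about z gives the same grasp; the last joint's range is limited). The gripper opens to 85 mm and grips with 20 to 120 N. Pads are 22 mm wide; open, the fingers measure 114 mm over their backs; the gripper's body (76 mm by 85 mm) begins 54 mm behind the grasp point. The pads swing forward as they close: fully open they stand 13 mm farther back than shut.
Start: joints at [69.723, 4.996, 78.535, -0, 96.463, -5.907], TCP at [0.137, 0.533, 0.231] pointing down, gripper open.
Joint ranges: [-177.83, 177.83], [-43.37, 116.18], [15.69, 146.23], [-61.86, 241.86], [9.47, 152.12], [-147.06, 147.06]. Speed limits (degrees/s): [159.86, 159.86, 180, 180, 180, 180].

### API

Orientations are given as a 3x3 rotation matrix whose columns are the frame's x, y, z axes.
In Python, from cell import sensors, cams, order gives the robot as it stands.
- The arm moves only by the tool send_rows, never from a script. Its argument "deltas" is a list that holds one entry, the list of rows, each a list of 7 numbers: the opening, from 0 (shut) to 1 (fully open), then the shift along the world's x, y, z in mm, then the turn, a rotation vector about the world's x, y, z in rad. In form: [[[claw, x, y, z, ax, ay, az], ...]]. A call has 1 to 20 rows; each row is the pose to reach, as a shift and turn from the pose measured when the call began; what a row does not reach only later rows make up. A row lasts 1/8 s, in which the tool goes at most 62.5 mm and 10.7 degrees, less where a joint would pass 70% of its speed; a pose out of reach is approached as far as the arm can. A call with a gripper value outside its range is refused whole. The fingers move at their own pace and stop on an object; the grip force is fixed at half the most. Time passes only in rows, so rows that repeat a pose let the fingers close. It gives the time, the measured TCP pose, the force and the opening at its end, in the units of the state.
- sensors.sense(): the state, without advancing time (a new reading comes with each control period).
- cams.grab_frame(name): name is "scene" or "top" or "wrist"; returns the picture (480x640x3 uint8, red, green, blue); there is no depth.
- cams.calibration(name): a dict with "K" (3x3 intrinsics, pixels), "T" (4x4, takes a point from camera to world coordinates). Camera axes: x right, y down, z forward; pixel columns grow to the right and rows downward; lengths in m; the calibration is good to about 2 mm. A picture is of the moment at which its call begins: read the wrist's pose just before it. calibration takes no time and is no camera call; for the wrist camera it gives the pose at the moment of the call.
- order.finish_job(): hands the job in, once; it reports no verdict.
The state is a dict: "time": time; "qpos": joint angles; "qvel": joint speeds; "effort": joint torques, N m; "tool_pos": TCP position; "tool_rot": TCP orientation; "ft_force": force on the tool from outside, world axes, zero at the start; "torque": the same for the moment, N m; "opening": finger opening in m.
Only numpy, scipy, OpenCV 4.12 (cv2) and the standard library are available. Lean on these libraries where they do the work, as an engineer would, in place of code of your own. Each camera call takes 0.05 s, during which the arm holds its last target. There are 200 camera calls.

## Working session

There is one attempt and no reset: what is moved stays moved. The work goes in short steps, Python scripts to look and compute and a tool call to move; the robot and the scene stay as the last step left them, time stands still between calls to the robot, and variables do not carry over. Pictures are saved under pics/ and viewed, about 8 in all and at most 12, crops included, and the job is handed in when it is done.

Besides the shell and the picture viewer there is one more tool, called after ">>>" by a JSON object that holds its "name" and its "arguments". send_rows: Moves the arm, as the interface text tells. Its arguments: {"type":"object","properties":{"deltas":{"type":"array"}},"required":["deltas"]}

```bash
mkdir -p pics; cat > h.py <<'E'
import numpy as np, cv2
from cell import sensors, cams, order
def save(name,fn,crop=None,scale=1):
    im=cams.grab_frame(name)[:,:,::-1]
    cv2.imwrite('pics/raw_'+fn,im)
    if crop: x0,y0,x1,y1=crop; im=im[y0:y1,x0:x1]
    im=cv2.resize(im,None,fx=scale,fy=scale,interpolation=cv2.INTER_CUBIC)
    cv2.imwrite('pics/'+fn,im)
def px2w(c,u,v,z):
    K,T=np.array(c['K']),np.array(c['T'])
    d=T[:3,:3]@np.linalg.solve(K,[u,v,1]); o=T[:3,3]
    return o+d*(z-o[2])/d[2]
def w2px(c,p):
    K,T=np.array(c['K']),np.array(c['T'])
    q=K@(T[:3,:3].T@(np.array(p)-T[:3,3])); return q[:2]/q[2]
E
python3 - <<'E'
from h import *
save('top','top1.png',scale=1.25); save('scene','sc1.png')
for n in('top','scene'): c=cams.calibration(n); print(n,np.round(c['K'],1).tolist(),np.round(c['T'],3).tolist())
s=sensors.sense(); print({k:np.round(v,3).tolist() for k,v in s.items()})
E
```

```text
top [[449.7, 0.0, 319.8], [0.0, 449.7, 235.8], [0.0, 0.0, 1.0]] [[-0.073, -0.975, 0.209, 0.304], [-0.997, 0.072, -0.011, -0.094], [-0.005, -0.209, -0.978, 1.02], [0.0, 0.0, 0.0, 1.0]]
scene [[485.6, 0.0, 312.8], [0.0, 485.6, 235.8], [0.0, 0.0, 1.0]] [[0.648, 0.504, -0.572, 1.167], [0.762, -0.445, 0.471, -0.651], [-0.017, -0.74, -0.672, 0.872], [0.0, 0.0, 0.0, 1.0]]
{'time': 0.1, 'qpos': [69.724, 5.036, 78.616, -0.001, 96.464, -5.907], 'qvel': [-0.039, -0.123, -0.263, 0.008, 0.004, -0.023], 'effort': [0.002, -35.301, -31.422, -0.0, 0.008, 0.0], 'tool_pos': [0.136, 0.532, 0.23], 'tool_rot': [[-0.969, 0.248, -0.001], [0.248, 0.969, -0.002], [0.0, -0.002, -1.0]], 'ft_force': [-0.669, 0.28, -0.549], 'torque': [-0.006, -0.017, 0.0], 'opening': 0.085}
```

View pics/top1.png

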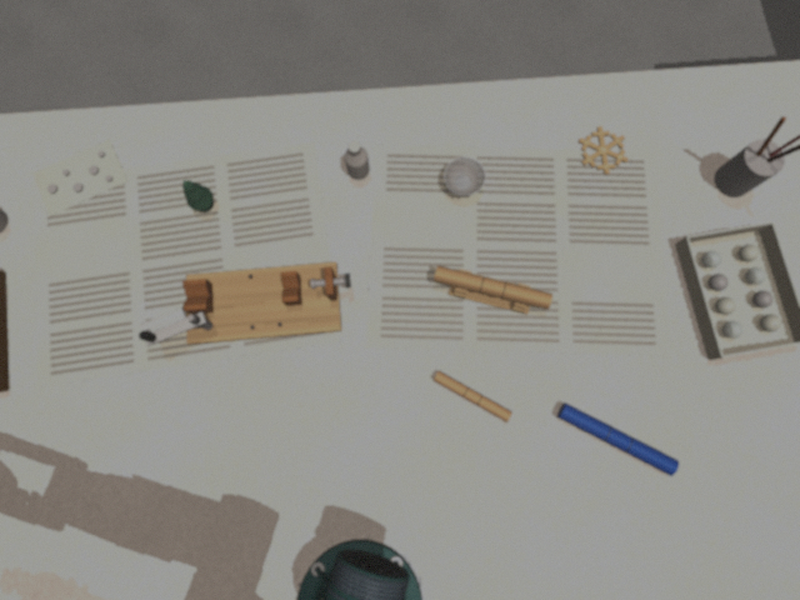

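View pics/sc1.png

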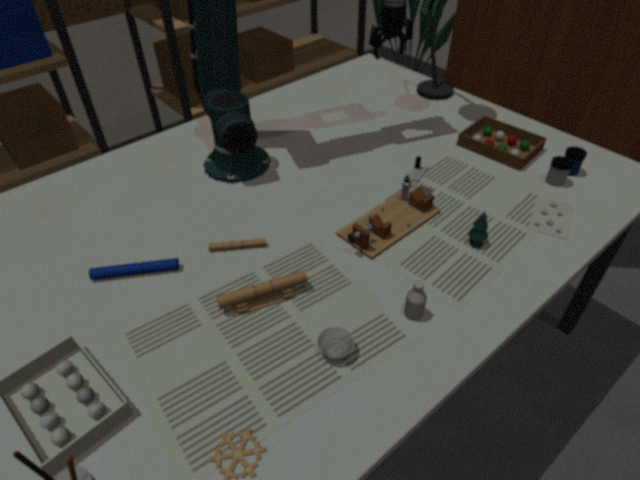

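The loose-dowel candidates in the top view (shown at 1.25x) are the tan dowel on its rest at (490,287), the small tan dowel at (472,396), and the blue rod at (618,438). By the description it is the larger tan one on the rest. I'll check it and the jig in an enlarged crop.

```bash
python3 - <<'E'
import cv2
im=cv2.imread('pics/raw_top1.png')
a=cv2.resize(im[200:285,105:295],None,fx=4.2,fy=4.2,interpolation=cv2.INTER_CUBIC)
b=cv2.resize(im[203:258,330:450],None,fx=4.2,fy=4.2,interpolation=cv2.INTER_CUBIC)
import numpy as np
o=np.zeros((a.shape[0]+b.shape[0],a.shape[1],3),'uint8'); o[:a.shape[0]]=a; o[a.shape[0]:,:b.shape[1]]=b
o=cv2.convertScaleAbs(o,alpha=1.5); print(a.shape,b.shape)
cv2.imwrite('pics/crop1.png',o)
E
```

```text
(357, 798, 3) (231, 504, 3)
```

View pics/crop1.png

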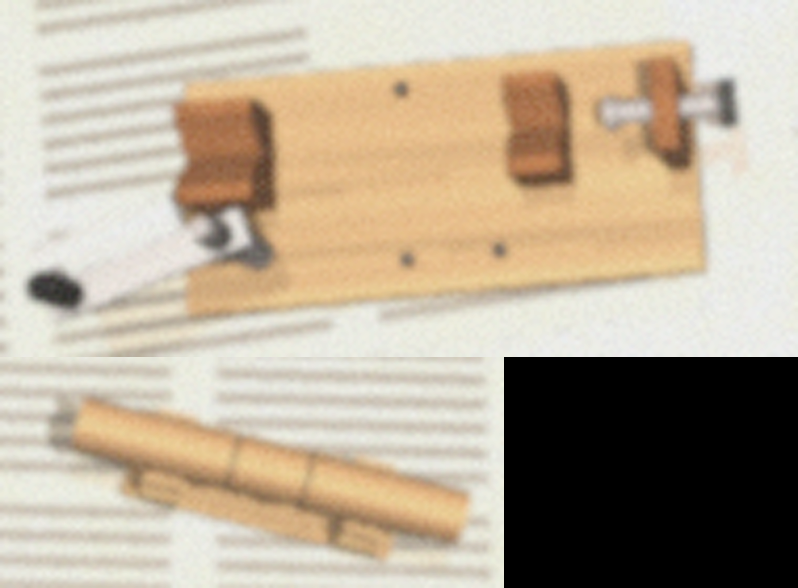

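```bash
python3 - <<'E'
from h import *
from scipy.optimize import least_squares
c=cams.calibration('top')
A=lambda u,v:(105+(u+.5)/4.2-.5,200+(v+.5)/4.2-.5)
B=lambda u,v:(330+(u+.5)/4.2-.5,203+(v-357+.5)/4.2-.5)
# jig fit: (jig pt, px)
P=[((120,-50,12),A(185,85)),((-160,-50,12),A(690,42)),((-160,80,12),A(705,268)),((120,80,12),A(187,315)),
((110,-27,53),A(178,103)),((70,-27,53),A(255,100)),((-64,-27,53),A(505,74)),((-92,-27,53),A(557,72))]
J=np.array([p for p,_ in P])/1e3; U=np.array([q for _,q in P])
def tf(x,p): a=x[2]; R=np.array([[np.cos(a),-np.sin(a),0],[np.sin(a),np.cos(a),0],[0,0,1]]); return p@R.T+[x[0],x[1],0]
f=lambda x:(np.array([w2px(c,p) for p in tf(x,J)])-U).ravel()
r=least_squares(f,[.4,.2,1.57]); print('jig',r.x,np.degrees(r.x[2])); print(np.round(r.fun.reshape(-1,2),2).tolist())
print('screw tip jigx:',[ (np.round(tf(r.x,np.array([[x,0,56]])/1e3)[0],3), w2px(c,tf(r.x,np.array([[x,0,56]])/1e3)[0]).round(1)) for x in (-96,-128)], A(600,112))
k=px2w(c,*A(55,285),.1); print('knob',k)
d=k-tf(r.x,np.array([[.08,.05,.067]]))[0]; print('knob r',np.hypot(*d[:2]),'strap',np.degrees(np.arctan2(d[1],d[0])-r.x[2])+90)
for n,q in dict(ring1=(237,460),ring2=(308,480)).items(): print(n,px2w(c,*B(*q),.05))
L=px2w(c,*B(80,421),.035);R=px2w(c,*B(464,518),.035);print(L,R,np.linalg.norm(L-R),(L+R)/2,np.degrees(np.arctan2(*(L-R)[1::-1])))
L=px2w(c,*B(62,418),.035);print('alt',np.linalg.norm(L-R),(L+R)/2)
T=np.array(cams.calibration('wrist')['T']);s=sensors.sense()
print((s['tool_rot'].T@(T[:3,3]-s['tool_pos']) if hasattr(s['tool_rot'],'T') else np.array(s['tool_rot']).T@(T[:3,3]-np.array(s['tool_pos']))),(np.array(s['tool_rot']).T@T[:3,:3]).round(2),cams.calibration('wrist')['K'])
E
```

```text
jig [0.53918912 0.16636719 1.58565712] 90.85146074320214
[[0.07, -0.54], [0.53, -0.7], [0.66, 0.73], [0.08, 0.43], [-0.63, 0.29], [-0.88, -0.56], [-0.0, 0.42], [0.21, -0.19]]
screw tip jigx: [(array([0.541, 0.07 , 0.056]), array([239.6, 227.9])), (array([0.541, 0.038, 0.056]), array([254.1, 226.6]))] (247.47619047619048, 226.28571428571428)
knob [0.46457349 0.31719    0.1       ]
knob r 0.07531272336825263 strap 107.27610996643884
ring1 [ 0.51981742 -0.2521355   0.05      ]
ring2 [ 0.50631521 -0.28821334  0.05      ]
[ 0.55082186 -0.17268019  0.035     ] [ 0.48274729 -0.37150169  0.035     ] 0.21015265360438282 [ 0.51678457 -0.27209094  0.035     ] 71.09929042103012
alt 0.21992057387478883 [ 0.51797237 -0.26733616  0.035     ]
[ 0.06826919 -0.001187   -0.14232334] [[ 0.   -0.96 -0.27]
 [ 1.    0.   -0.  ]
 [ 0.   -0.27  0.96]] [[389.34976745   0.         316.46791111]
 [  0.         389.34976745 238.05019351]
 [  0.           0.           1.        ]]
```

The residuals are under 1 px, the dowel length comes out at 210 mm, and the knob radius at 75 mm against 78 given, so the measurements agree. Next I'll hover over the dowel.

>>> {"name": "send_rows", "arguments": {"deltas": [[[1,24,-50,-4,0,0,-0.104],[1,47,-100,-8,0,0,-0.208],[1,71,-151,-11,0,0,-0.311],[1,95,-201,-15,0,0,-0.415],[1,118,-251,-19,0,0,-0.519],[1,142,-301,-23,0,0,-0.623],[1,166,-351,-26,0,0,-0.726],[1,190,-402,-30,0,0,-0.83],[1,213,-452,-34,0,0,-0.934],[1,237,-502,-38,0,0,-1.038],[1,261,-552,-41,0,0,-1.141],[1,284,-602,-45,0,0,-1.245],[1,308,-652,-49,0,0,-1.349],[1,332,-703,-53,0,0,-1.453],[1,355,-753,-56,0,0,-1.556],[1,379,-803,-60,0,0,-1.66],[1,379,-803,-60,0,0,-1.66],[1,379,-803,-60,0,0,-1.66],[1,379,-803,-60,0,0,-1.66]]]}}

```text
time: 2.48
tool_pos: [0.5151, -0.2694, 0.1707]
tool_rot: [[0.332, 0.943, -0.002], [0.943, -0.332, 0.001], [0.0, -0.002, -1.0]]
ft_force: [0.1, 0.7, -0.9]
opening: 0.0852
```

```bash
python3 - <<'E'
from h import *
c=cams.calibration('wrist'); save('wrist','w1.png'); np.savez('w1',K=c['K'],T=c['T'])
s=sensors.sense(); print({k:np.round(s[k],3).tolist() for k in('time','qpos','tool_pos','tool_rot','ft_force','opening')})
for t in(-.105,-.02,0,.02,.105):
  a=np.radians(70.5); p=np.array([.515,-.271,.05])+t*np.array([np.cos(a),np.sin(a),0]); print(t,w2px(c,p).round(1))
E
```

```text
{'time': 2.525, 'qpos': [-33.19, 10.118, 79.677, -0.006, 90.277, -13.803], 'tool_pos': [0.515, -0.269, 0.171], 'tool_rot': [[0.332, 0.943, -0.001], [0.943, -0.332, 0.001], [0.0, -0.001, -1.0]], 'ft_force': [0.28, -0.697, 1.04], 'opening': 0.085}
-0.105 [317.8 363. ]
-0.02 [318.2 258.2]
0 [318.3 231. ]
0.02 [318.4 202.6]
0.105 [318.8  68.4]
```

View pics/w1.png

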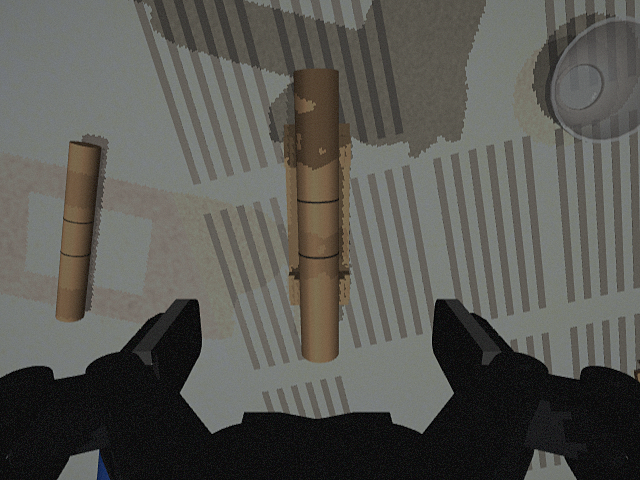

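The wrist view shows the large tan dowel with its rings at about (318,201) and (319,257), far end at (316,70) and near end at (320,360). The prediction holds. I'll refine the numbers from this view.

```bash
python3 - <<'E'
from h import *
c=dict(np.load('w1.npz'))
r1=px2w(c,318.3,201.3,.05);r2=px2w(c,319,257,.05);print((r1+r2)/2,np.linalg.norm(r1-r2))
a=px2w(c,317,100,.035);b=px2w(c,320,335,.035);print(a,b,np.degrees(np.arctan2(*(a-b)[1::-1])))
t=((r1+r2)/2-b)@(a-b)/((a-b)@(a-b)); print('axis pt at middle',b+t*(a-b))
s=sensors.sense();R=np.array(s['tool_rot']);print('tool ang',np.degrees(np.arctan2(R[1,0],R[0,0])),s['tool_pos'])
E
```

```text
[ 0.51555086 -0.27023286  0.05      ] 0.04005029104744561
[ 0.54310787 -0.18826934  0.035     ] [ 0.48673838 -0.35587727  0.035     ] 71.41130293049979
axis pt at middle [ 0.51554299 -0.27023021  0.035     ]
tool ang 70.61258343275524 [ 0.5151967  -0.26941368  0.17091001]
```

>>> {"name": "send_rows", "arguments": {"deltas": [[[1,0,-1,-40,0,0,0.014],[1,0,-1,-80,0,0,0.014],[1,0,-1,-115,0,0,0.014],[1,0,-1,-140,0,0,0.014],[1,0,-1,-155,0,0,0.014],[1,0,-1,-155,0,0,0.014],[1,0,-1,-155,0,0,0.014],[0.55,0,-1,-155,0,0,0.014],[0.45,0,-1,-155,0,0,0.014],[0.3,0,-1,-155,0,0,0.014],[0.2,0,-1,-155,0,0,0.014],[0,0,-1,-155,0,0,0.014],[0,0,-1,-155,0,0,0.014],[0,0,-1,-155,0,0,0.014],[0,0,-1,-155,0,0,0.014]]]}}

```text
time: 4.4
tool_pos: [0.5155, -0.2706, 0.0163]
tool_rot: [[0.319, 0.948, -0.0], [0.948, -0.319, 0.0], [-0.0, -0.0, -1.0]]
ft_force: [0.4, -0.7, 3.3]
opening: 0.0282
```

>>> {"name": "send_rows", "arguments": {"deltas": [[[0,0,0,25,0,0,0],[0,0,0,60,0,0,0],[0,0,0,100,0,0,0],[0,0,0,130,0,0,0],[0,2,30,130,0,0,0.03],[0,4,75,130,0,0,0.06],[0,6,120,130,0,0,0.09],[0,9,165,130,0,0,0.12],[0,11,210,130,0,0,0.15],[0,13,255,130,0,0,0.18],[0,15,300,130,0,0,0.21],[0,17,345,130,0,0,0.25],[0,20,390,130,0,0,0.29],[0,22,430,130,0,0,0.32],[0,23,455,130,0,0,0.34],[0,23,455,130,0,0,0.34],[0,23,455,130,0,0,0.34],[0,23,455,130,0,0,0.34]]]}}

```text
time: 6.65
tool_pos: [0.5384, 0.1833, 0.146]
tool_rot: [[-0.014, 1.0, -0.001], [1.0, 0.014, -0.001], [-0.001, -0.001, -1.0]]
ft_force: [-0.1, -0.5, -0.7]
opening: 0.0284
```

```bash
python3 - <<'E'
from h import *
c=cams.calibration('wrist'); save('wrist','w2.png'); np.savez('w2',K=c['K'],T=c['T'])
s=sensors.sense(); print({k:np.round(s[k],4).tolist() for k in('time','qpos','tool_pos','tool_rot','ft_force','torque','opening')})
E
```

```text
{'time': 6.7, 'qpos': [13.097, 9.2223, 83.5618, -0.0144, 87.2634, 12.2924], 'tool_pos': [0.5385, 0.1833, 0.1461], 'tool_rot': [[-0.0141, 0.9999, -0.0008], [0.9999, 0.0141, -0.0004], [-0.0004, -0.0008, -1.0]], 'ft_force': [-0.2304, 0.4213, -0.7678], 'torque': [0.0553, -0.0313, -0.0297], 'opening': 0.0284}
```

View pics/w2.png

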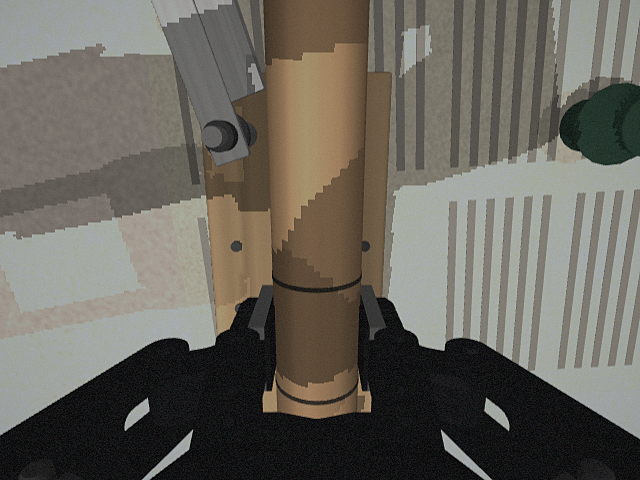

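The wrist view shows the dowel held with its rings at v≈285 and v≈395 and the grasp between them. The jig's base corner is at (391,72) and the hub top at about (217,136). I'll check the jig fit against these.

```bash
python3 - <<'E'
from h import *
c=dict(np.load('w2.npz')); J=np.array([.5392,.1664]); a=1.58566
def tf(x,y,z): return np.array([J[0]+(x*np.cos(a)-y*np.sin(a))/1e3,J[1]+(x*np.sin(a)+y*np.cos(a))/1e3,z/1e3])
for n,p in dict(corner=(120,-50,12),re=(40,-50,12),le=(60,80,12),le2=(20,80,12),hub=(80,50,97)).items(): print(n,w2px(c,tf(*p)).round(1))
for n,q in dict(corner=(391,72,.012),re=(387,240,.012),le=(208,200,.012),le2=(216,300,.012),hub=(217,135,.097)).items():
  w=px2w(c,*q); d=w[:2]-J; print(n,np.round([d@[np.cos(a),np.sin(a)],d@[-np.sin(a),np.cos(a)]],4))
for v in(285,397): print('ring',px2w(c,318,v,.180))
# dowel axis from silhouette at its axis height .165
p=px2w(c,(266+367)/2,100,.165);q=px2w(c,(275+361)/2,280,.165);print(p,q,np.degrees(np.arctan2(*(p-q)[1::-1])))
# edges in image
g=cv2.imread('pics/raw_w2.png').astype(int)
for v in(110,200,240): print(v,[int(x) for x in g[v,376:400,0]], [int(x) for x in g[v,200:222,0]])
E
```

```text
corner [395.   72.3]
re [389.  193.1]
le [204.7 164.8]
le2 [209.  220.5]
hub [214.7 137.7]
corner [ 0.1202 -0.0473]
re [ 0.0052 -0.0502]
le [0.0351 0.0796]
le2 [-0.0429  0.0793]
hub [0.0813 0.0488]
ring [0.5376855  0.20536781 0.18      ]
ring [0.53828703 0.16617209 0.18      ]
[0.53644352 0.25861065 0.165     ] [0.5377766  0.20099046 0.165     ] 91.32533575690805
110 [69, 73, 64, 67, 71, 65, 72, 66, 71, 72, 77, 66, 64, 52, 83, 105, 104, 111, 107, 114, 77, 79, 80, 85] [108, 102, 102, 107, 108, 101, 110, 107, 105, 106, 114, 107, 110, 109, 111, 108, 107, 103, 107, 103, 105, 104]
200 [68, 71, 75, 74, 75, 70, 67, 69, 68, 65, 92, 115, 108, 102, 105, 108, 109, 101, 101, 179, 166, 165, 162, 161] [147, 148, 150, 152, 159, 161, 98, 79, 99, 101, 105, 103, 99, 92, 94, 101, 94, 92, 92, 95, 91, 92]
240 [68, 67, 71, 71, 70, 69, 65, 60, 79, 115, 113, 111, 114, 113, 107, 105, 104, 175, 174, 168, 167, 163, 159, 159] [137, 117, 117, 123, 118, 120, 118, 119, 140, 123, 74, 94, 100, 98, 97, 93, 99, 95, 98, 99, 93, 91]
```

Both cameras put the dowel within about 1 mm of the groove line. I'll descend to 7 mm above the seat first, then feel the rest of the way.

>>> {"name": "send_rows", "arguments": {"deltas": [[[0,0,0,-30,0,0,0],[0,0,0,-60,0,0,0],[0,0,0,-80,0,0,0],[0,0,0,-93,0,0,0],[0,0,0,-100,0,0,0],[0,0,0,-102,0,0,0],[0,0,0,-102,0,0,0]]]}}

```text
time: 7.58
tool_pos: [0.539, 0.1834, 0.0449]
tool_rot: [[-0.014, 1.0, 0.001], [1.0, 0.014, -0.0], [-0.0, 0.001, -1.0]]
ft_force: [0.7, 0.7, -1.3]
opening: 0.028
```

>>> {"name": "send_rows", "arguments": {"deltas": [[[0,0,0,-1,0,0,0],[0,0,0,-2,0,0,0],[0,0,0,-3,0,0,0],[0,0,0,-4,0,0,0],[0,0,0,-4,0,0,0]]]}}

```text
time: 8.2
tool_pos: [0.5389, 0.1833, 0.0407]
tool_rot: [[-0.014, 1.0, 0.0], [1.0, 0.014, -0.0], [-0.0, 0.0, -1.0]]
ft_force: [0.2, -0.1, -0.9]
opening: 0.0283
```

>>> {"name": "send_rows", "arguments": {"deltas": [[[0,0,0,-0.5,0,0,0],[0,0,0,-1,0,0,0],[0,0,0,-1.5,0,0,0],[0,0,0,-2,0,0,0],[0,0,0,-2,0,0,0]]]}}

```text
time: 8.82
tool_pos: [0.5389, 0.1833, 0.0387]
tool_rot: [[-0.014, 1.0, 0.0], [1.0, 0.014, -0.0], [-0.0, 0.0, -1.0]]
ft_force: [-0.4, 0.4, -0.9]
opening: 0.0285
```

>>> {"name": "send_rows", "arguments": {"deltas": [[[0,0,0,-0.3,0,0,0],[0,0,0,-0.6,0,0,0],[0,0,0,-0.9,0,0,0],[0,0,0,-0.9,0,0,0]]]}}

```text
time: 9.32
tool_pos: [0.5389, 0.1834, 0.0381]
tool_rot: [[-0.014, 1.0, 0.0], [1.0, 0.014, -0.0], [-0.0, 0.0, -1.0]]
ft_force: [-1.6, 0.3, 2.6]
opening: 0.0283
```

>>> {"name": "send_rows", "arguments": {"deltas": [[[0,-0.3,0,0,0,0,0],[0,-0.5,0,-0.2,0,0,0],[0,-0.5,0,-0.4,0,0,0],[0,-0.5,0,-0.4,0,0,0]]]}}

```text
time: 9.82
tool_pos: [0.5385, 0.1834, 0.0378]
tool_rot: [[-0.014, 1.0, 0.001], [1.0, 0.014, -0.0], [-0.0, 0.001, -1.0]]
ft_force: [-0.1, -0.2, 0.9]
opening: 0.0285
```

>>> {"name": "send_rows", "arguments": {"deltas": [[[0,-0.1,0,-0.3,0,0,0],[0,-0.2,0,-0.6,0,0,0],[0,-0.2,0,-0.6,0,0,0]]]}}

```text
time: 10.2
tool_pos: [0.5385, 0.1834, 0.0378]
tool_rot: [[-0.014, 1.0, 0.001], [1.0, 0.014, -0.0], [-0.0, 0.001, -1.0]]
ft_force: [-1.0, 0.8, 3.2]
opening: 0.0283
```

```bash
python3 - <<'E'
from h import *
s=sensors.sense(); print({k:np.round(s[k],4).tolist() for k in('time','tool_pos','tool_rot','ft_force','torque','opening')})
E
```

```text
{'time': 10.2, 'tool_pos': [0.5385, 0.1834, 0.0378], 'tool_rot': [[-0.0142, 0.9999, 0.0013], [0.9999, 0.0142, -0.0002], [-0.0002, 0.0013, -1.0]], 'ft_force': [-0.9517, 0.7644, 3.2298], 'torque': [-0.074, 0.1706, 0.1415], 'opening': 0.0283}
```

It is seated, with z steady and about 4 N down. The top view puts the screw tip near jig x ≈ -113, about 25 mm of travel away. I'll slide 14 mm freely and then feel for it in small steps.

>>> {"name": "send_rows", "arguments": {"deltas": [[[0,0,-1,-0.2,0,0,0],[0,0,-3,-0.2,0,0,0],[0,0.1,-5,-0.2,0,0,0],[0,0.1,-7,-0.2,0,0,0],[0,0.1,-9,-0.2,0,0,0],[0,0.2,-11,-0.2,0,0,0],[0,0.2,-13,-0.2,0,0,0],[0,0.2,-14,-0.2,0,0,0]]]}}

```text
time: 11.2
tool_pos: [0.5387, 0.1695, 0.0377]
tool_rot: [[-0.014, 1.0, 0.001], [1.0, 0.014, 0.0], [0.0, 0.001, -1.0]]
ft_force: [-1.8, 4.5, 4.4]
opening: 0.0285
```

>>> {"name": "send_rows", "arguments": {"deltas": [[[0,0,-0.7,0,0,0,0],[0,0,-1.4,0,0,0,0],[0,0,-2,0,0,0,0],[0,0,-2,0,0,0,0]]]}}

```text
time: 11.7
tool_pos: [0.5388, 0.1673, 0.0377]
tool_rot: [[-0.014, 1.0, 0.001], [1.0, 0.014, 0.0], [0.0, 0.001, -1.0]]
ft_force: [-1.5, 3.7, 3.3]
opening: 0.0282
```

>>> {"name": "send_rows", "arguments": {"deltas": [[[0,0,-0.7,0,0,0,0],[0,0,-1.4,0,0,0,0],[0,0,-2,0,0,0,0],[0,0,-2,0,0,0,0]]]}}

```text
time: 12.2
tool_pos: [0.5388, 0.1652, 0.0377]
tool_rot: [[-0.014, 1.0, 0.001], [1.0, 0.014, -0.0], [-0.0, 0.001, -1.0]]
ft_force: [-2.4, 4.8, 3.0]
opening: 0.0283
```

>>> {"name": "send_rows", "arguments": {"deltas": [[[0,-0.2,-0.7,0,0,0,0],[0,-0.2,-1.4,0,0,0,0],[0,-0.2,-2,0,0,0,0],[0,-0.2,-2,0,0,0,0]]]}}

```text
time: 12.7
tool_pos: [0.5388, 0.1629, 0.0377]
tool_rot: [[-0.014, 1.0, 0.002], [1.0, 0.014, -0.0], [-0.0, 0.002, -1.0]]
ft_force: [0.2, 2.6, 3.2]
opening: 0.0281
```

>>> {"name": "send_rows", "arguments": {"deltas": [[[0,-0.1,-0.7,0,0,0,0],[0,-0.1,-1.4,0,0,0,0],[0,-0.1,-1.4,0,0,0,0]]]}}

```text
time: 13.08
tool_pos: [0.5389, 0.1613, 0.0377]
tool_rot: [[-0.014, 1.0, 0.002], [1.0, 0.014, -0.001], [-0.001, 0.002, -1.0]]
ft_force: [1.1, 3.4, 2.2]
opening: 0.0285
```

>>> {"name": "send_rows", "arguments": {"deltas": [[[0,0,-0.7,0,0,0,0],[0,0,-1.4,0,0,0,0],[0,0,-1.4,0,0,0,0]]]}}

```text
time: 13.45
tool_pos: [0.5389, 0.1598, 0.0377]
tool_rot: [[-0.014, 1.0, 0.002], [1.0, 0.014, -0.001], [-0.001, 0.002, -1.0]]
ft_force: [0.8, 3.1, 2.1]
opening: 0.0282
```

>>> {"name": "send_rows", "arguments": {"deltas": [[[0,0,-0.7,0,0,0,0],[0,0,-1.4,0,0,0,0],[0,0,-1.4,0,0,0,0]]]}}

```text
time: 13.82
tool_pos: [0.5389, 0.1583, 0.0377]
tool_rot: [[-0.014, 1.0, 0.002], [1.0, 0.014, -0.001], [-0.001, 0.002, -1.0]]
ft_force: [1.3, 3.3, 2.2]
opening: 0.0282
```

>>> {"name": "send_rows", "arguments": {"deltas": [[[0,0,-0.6,0,0,0,0],[0,0,-1.2,0,0,0,0],[0,0,-1.2,0,0,0,0]]]}}

```text
time: 14.2
tool_pos: [0.539, 0.157, 0.0377]
tool_rot: [[-0.014, 1.0, 0.002], [1.0, 0.014, -0.001], [-0.001, 0.002, -1.0]]
ft_force: [0.7, 2.1, 2.1]
opening: 0.0284
```

>>> {"name": "send_rows", "arguments": {"deltas": [[[0,0,-0.6,0,0,0,0],[0,0,-1.2,0,0,0,0],[0,0,-1.2,0,0,0,0]]]}}

```text
time: 14.58
tool_pos: [0.539, 0.1557, 0.0377]
tool_rot: [[-0.014, 1.0, 0.002], [1.0, 0.014, -0.001], [-0.001, 0.002, -1.0]]
ft_force: [1.0, 3.0, 2.7]
opening: 0.0282
```

>>> {"name": "send_rows", "arguments": {"deltas": [[[0,0,-0.6,0,0,0,0],[0,0,-1.2,0,0,0,0],[0,0,-1.2,0,0,0,0]]]}}

```text
time: 14.95
tool_pos: [0.539, 0.1544, 0.0377]
tool_rot: [[-0.014, 1.0, 0.002], [1.0, 0.014, -0.001], [-0.001, 0.002, -1.0]]
ft_force: [0.6, 3.4, 2.4]
opening: 0.0282
```

>>> {"name": "send_rows", "arguments": {"deltas": [[[0,0,-0.6,0,0,0,0],[0,0,-1.2,0,0,0,0],[0,0,-1.2,0,0,0,0]]]}}

```text
time: 15.32
tool_pos: [0.539, 0.1544, 0.0377]
tool_rot: [[-0.014, 1.0, 0.003], [1.0, 0.014, 0.001], [0.001, 0.003, -1.0]]
ft_force: [1.1, 6.6, 1.3]
opening: 0.0284
```

>>> {"name": "send_rows", "arguments": {"deltas": [[[0,0,-0.6,0,0,0,0],[0,0,-1.2,0,0,0,0],[0,0,-1.2,0,0,0,0]]]}}

```text
time: 15.7
tool_pos: [0.539, 0.1544, 0.0377]
tool_rot: [[-0.014, 1.0, 0.003], [1.0, 0.014, 0.003], [0.003, 0.003, -1.0]]
ft_force: [1.1, 7.4, 2.0]
opening: 0.0288
```

The dowel has stopped against something at y=0.1544. I'll push slightly harder to confirm, and hold.

>>> {"name": "send_rows", "arguments": {"deltas": [[[0,0,-0.8,0,0,0,0],[0,0,-1.6,0,0,0,0],[0,0,-1.6,0,0,0,0],[0,0,-1.6,0,0,0,0]]]}}

```text
time: 16.2
tool_pos: [0.539, 0.1545, 0.0377]
tool_rot: [[-0.014, 1.0, 0.003], [1.0, 0.014, 0.007], [0.007, 0.003, -1.0]]
ft_force: [1.6, 8.0, 1.7]
opening: 0.0285
```

```bash
python3 - <<'E'
from h import *
save('top','t2.png',crop=(105,190,305,290),scale=4)
s=sensors.sense(); print({k:np.round(s[k],4).tolist() for k in('time','tool_pos','tool_rot','ft_force','torque','opening')})
E
```

```text
{'time': 16.25, 'tool_pos': [0.539, 0.1544, 0.0377], 'tool_rot': [[-0.0139, 0.9999, 0.0031], [0.9999, 0.0139, 0.0065], [0.0065, 0.0032, -1.0]], 'ft_force': [1.773, 8.1516, 1.3849], 'torque': [1.1584, -0.1978, 0.1298], 'opening': 0.028}
```

View pics/t2.png

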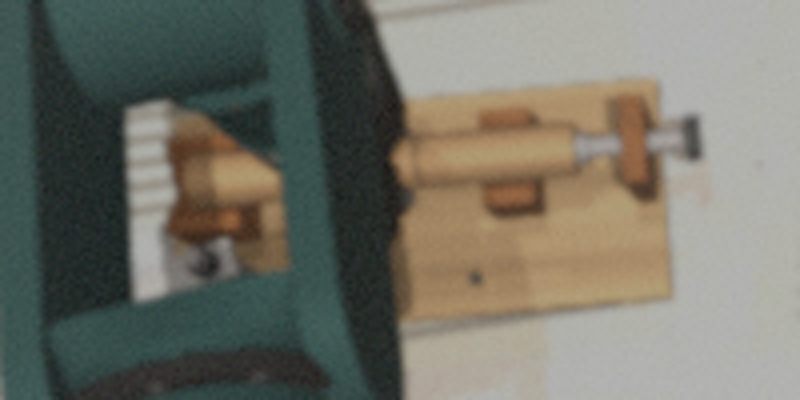

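The top view shows the dowel lying along both blocks, its end on the screw tip at about (575,150), and the strap still open. I'll ease the push and let go.

>>> {"name": "send_rows", "arguments": {"deltas": [[[0,0,-0.4,0,0,0,0],[0,0,-0.4,0,0,0,0],[0.5,0,-0.4,0,0,0,0],[0.8,0,-0.4,0,0,0,0],[1,0,-0.4,0,0,0,0],[1,0,0,0,0,0,0],[1,0,0,0,0,0,0],[1,0,0,0,0,0,0],[1,0,0,20,0,0,0],[1,0,0,50,0,0,0],[1,0,0,90,0,0,0],[1,0,0,130,0,0,0],[1,0,0,150,0,0,0],[1,0,0,150,0,0,0]]]}}

```text
time: 18.0
tool_pos: [0.5401, 0.1547, 0.1901]
tool_rot: [[-0.014, 1.0, 0.008], [1.0, 0.014, 0.007], [0.007, 0.008, -1.0]]
ft_force: [0.4, -0.1, -1.2]
opening: 0.0855
```

```bash
python3 - <<'E'
from h import *
c=cams.calibration('wrist'); save('wrist','w3.png'); np.savez('w3',K=c['K'],T=c['T'])
s=sensors.sense(); print({k:np.round(s[k],4).tolist() for k in('time','qpos','tool_pos','tool_rot','ft_force','torque','opening')})
E
```

```text
{'time': 18.05, 'qpos': [10.0004, 6.835, 81.4312, 0.335, 91.4164, 9.2088], 'tool_pos': [0.5392, 0.1545, 0.1881], 'tool_rot': [[-0.014, 0.9999, 0.0044], [0.9999, 0.014, 0.0067], [0.0067, 0.0045, -1.0]], 'ft_force': [-0.3795, 0.0959, -0.0762], 'torque': [0.0459, -0.0021, -0.0541], 'opening': 0.0855}
```

View pics/w3.png

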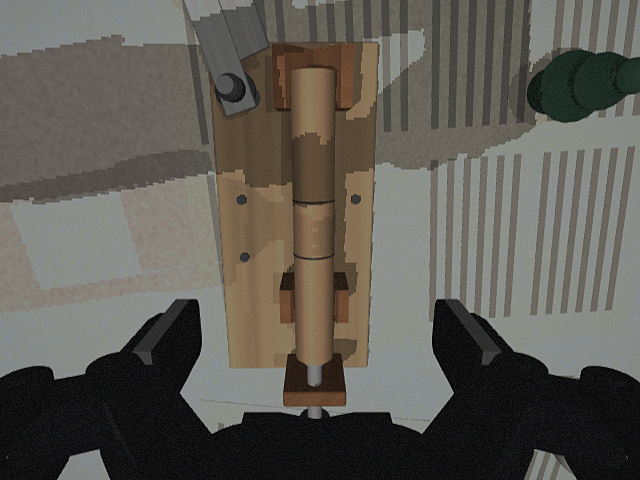

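The wrist view shows the dowel seated in both blocks, its end on the screw at about (313,362) and the strap open at upper left. Next I plan the knob push: shut fingers, with the tool's side face behind the knob and turning with the strap.

```bash
cat > plan.py <<'E'
from h import *
PIV=np.array([.4880,.2457])
def pose(phi,d):
    p=np.radians(phi); r=np.array([np.cos(p),np.sin(p)]); t=np.array([-r[1],r[0]])
    return PIV+.078*r+d/1e3*t, phi+90
def deltas(L,z):
    s=sensors.sense(); P=np.array(s['tool_pos']);R=np.array(s['tool_rot']);a0=np.degrees(np.arctan2(R[1,0],R[0,0]))
    for phi,d in L:
        p,a=pose(phi,d); w=(a-a0+180)%360-180
        print([0]+np.round([1e3*(p[0]-P[0]),1e3*(p[1]-P[1]),1e3*(z-P[2])],1).tolist()+[0,0,round(float(np.radians(w)),3)])
    print({k:np.round(s[k],3).tolist() for k in('time','tool_pos','ft_force')})
E
python3 - <<'E'
from plan import *
deltas([(108,50)],.19); deltas([(108,50)],.084)
c=cams.calibration('top');print('tree',px2w(c,160,165,.0),px2w(c,150,147,.11))
E
```

```text
[0, -122.9, 149.9, 1.9, 0, 0, 1.871]
{'time': 18.05, 'tool_pos': [0.539, 0.154, 0.188], 'ft_force': [-0.38, 0.096, -0.076]}
[0, -122.9, 149.9, -104.1, 0, 0, 1.871]
{'time': 18.05, 'tool_pos': [0.539, 0.154, 0.188], 'ft_force': [-0.38, 0.096, -0.076]}
tree [0.72378121 0.26544637 0.        ] [0.72149243 0.2483674  0.11      ]
```

>>> {"name": "send_rows", "arguments": {"deltas": [[[0.5,-12,15,2,0,0,0.17],[0.2,-24,30,2,0,0,0.34],[0,-36,45,2,0,0,0.51],[0,-48,60,2,0,0,0.68],[0,-60,74,2,0,0,0.85],[0,-72,88,2,0,0,1.02],[0,-84,102,2,0,0,1.19],[0,-96,116,2,0,0,1.36],[0,-106,130,2,0,0,1.53],[0,-115,140,2,0,0,1.7],[0,-123,150,2,0,0,1.87],[0,-123,150,-25,0,0,1.87],[0,-123,150,-60,0,0,1.87],[0,-123,150,-90,0,0,1.87],[0,-123,150,-104,0,0,1.87],[0,-123,150,-104,0,0,1.87],[0,-123,150,-104,0,0,1.87]]]}}

```text
time: 20.18
tool_pos: [0.4169, 0.3049, 0.0852]
tool_rot: [[-0.951, -0.308, -0.006], [-0.308, 0.951, 0.003], [0.005, 0.005, -1.0]]
ft_force: [-0.3, 0.8, 0.0]
opening: 0.0
```

```bash
python3 - <<'E'
from plan import *
save('top','t3.png',crop=(85,190,285,290),scale=4)
deltas([(108,d) for d in (44,38,32,28,24,22,20)],.084)
s=sensors.sense();print(np.round(s['tool_rot'],3).tolist(),s['opening'])
E
```

```text
[0, 4.9, 1.3, -1.6, 0, 0, 0.001]
[0, 10.6, 3.2, -1.6, 0, 0, 0.001]
[0, 16.3, 5.0, -1.6, 0, 0, 0.001]
[0, 20.1, 6.2, -1.6, 0, 0, 0.001]
[0, 23.9, 7.5, -1.6, 0, 0, 0.001]
[0, 25.8, 8.1, -1.6, 0, 0, 0.001]
[0, 27.7, 8.7, -1.6, 0, 0, 0.001]
{'time': 20.225, 'tool_pos': [0.417, 0.305, 0.086], 'ft_force': [-0.293, 0.041, -0.319]}
[[-0.951, -0.308, -0.005], [-0.308, 0.951, 0.004], [0.004, 0.005, -1.0]] -2.6206987920272453e-05
```

View pics/t3.png

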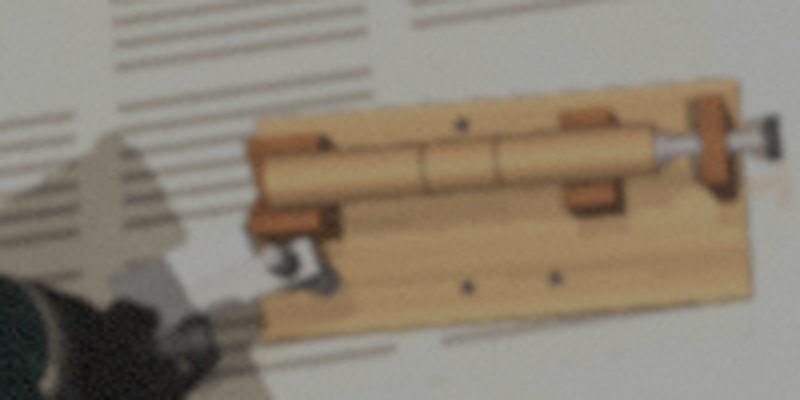

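The top view shows the dowel still seated and the shut fingers near (200,330), on the near side of the strap's knob end. I'll close in on the knob.

>>> {"name": "send_rows", "arguments": {"deltas": [[[0,5,1,-1.5,0,0,0],[0,11,3,-1.5,0,0,0],[0,16,5,-1.5,0,0,0],[0,20,6,-1.5,0,0,0],[0,24,7.5,-1.5,0,0,0],[0,26,8,-1.5,0,0,0],[0,28,9,-1.5,0,0,0],[0,28,9,-1.5,0,0,0]]]}}

```text
time: 21.22
tool_pos: [0.4451, 0.314, 0.084]
tool_rot: [[-0.951, -0.308, -0.006], [-0.308, 0.951, 0.003], [0.004, 0.005, -1.0]]
ft_force: [0.0, 0.1, 0.5]
opening: 0.0001
```

```bash
python3 - <<'E'
from plan import *
deltas([(p,18.5) for p in range(108,70,-3)],.084)
E
```

```text
[0, 1.2, 0.2, 0.0, 0, 0, 0.001]
[0, 4.8, 2.3, 0.0, 0, 0, -0.051]
[0, 8.6, 4.2, 0.0, 0, 0, -0.104]
[0, 12.4, 5.9, 0.0, 0, 0, -0.156]
[0, 16.3, 7.4, 0.0, 0, 0, -0.209]
[0, 20.3, 8.7, 0.0, 0, 0, -0.261]
[0, 24.4, 9.7, 0.0, 0, 0, -0.313]
[0, 28.5, 10.6, 0.0, 0, 0, -0.366]
[0, 32.6, 11.2, 0.0, 0, 0, -0.418]
[0, 36.8, 11.7, 0.0, 0, 0, -0.47]
[0, 41.0, 11.9, 0.0, 0, 0, -0.523]
[0, 45.2, 11.9, 0.0, 0, 0, -0.575]
[0, 49.4, 11.6, 0.0, 0, 0, -0.627]
{'time': 21.225, 'tool_pos': [0.445, 0.314, 0.084], 'ft_force': [0.029, 0.121, 0.484]}
```

>>> {"name": "send_rows", "arguments": {"deltas": [[[0,1.2,0.2,0,0,0,0],[0,3,1.3,0,0,0,-0.025],[0,4.8,2.3,0,0,0,-0.051],[0,6.7,3.3,0,0,0,-0.078],[0,8.6,4.2,0,0,0,-0.104],[0,10.5,5,0,0,0,-0.13],[0,12.4,5.9,0,0,0,-0.156],[0,16.3,7.4,0,0,0,-0.209]]]}}

```text
time: 22.22
tool_pos: [0.4615, 0.3214, 0.0839]
tool_rot: [[-0.995, -0.101, -0.005], [-0.102, 0.995, 0.004], [0.004, 0.005, -1.0]]
ft_force: [-1.3, 0.3, -0.1]
opening: -0.0002
```

```bash
python3 - <<'E'
from plan import *
deltas([(p,18.5) for p in range(93,44,-3)],.084)
E
```

```text
[0, 4.0, 1.2, 0.1, 0, 0, -0.049]
[0, 8.0, 2.3, 0.1, 0, 0, -0.102]
[0, 12.1, 3.2, 0.1, 0, 0, -0.154]
[0, 16.3, 3.8, 0.1, 0, 0, -0.206]
[0, 20.4, 4.3, 0.1, 0, 0, -0.259]
[0, 24.6, 4.5, 0.1, 0, 0, -0.311]
[0, 28.8, 4.5, 0.1, 0, 0, -0.363]
[0, 33.0, 4.2, 0.1, 0, 0, -0.416]
[0, 37.2, 3.8, 0.1, 0, 0, -0.468]
[0, 41.3, 3.1, 0.1, 0, 0, -0.521]
[0, 45.4, 2.2, 0.1, 0, 0, -0.573]
[0, 49.5, 1.1, 0.1, 0, 0, -0.625]
[0, 53.5, -0.2, 0.1, 0, 0, -0.678]
[0, 57.4, -1.7, 0.1, 0, 0, -0.73]
[0, 61.2, -3.4, 0.1, 0, 0, -0.782]
[0, 65.0, -5.3, 0.1, 0, 0, -0.835]
[0, 68.6, -7.4, 0.1, 0, 0, -0.887]
{'time': 22.225, 'tool_pos': [0.461, 0.321, 0.084], 'ft_force': [-1.284, 0.313, -0.082]}
```

>>> {"name": "send_rows", "arguments": {"deltas": [[[0,4,1.2,0,0,0,-0.049],[0,8,2.3,0,0,0,-0.102],[0,12.1,3.2,0,0,0,-0.154],[0,16.3,3.8,0,0,0,-0.206],[0,20.4,4.3,0,0,0,-0.259],[0,24.6,4.5,0,0,0,-0.311],[0,28.8,4.5,0,0,0,-0.363],[0,33,4.2,0,0,0,-0.416]]]}}

```text
time: 23.22
tool_pos: [0.4947, 0.3254, 0.0839]
tool_rot: [[-0.95, 0.312, -0.003], [0.312, 0.95, 0.006], [0.004, 0.004, -1.0]]
ft_force: [-0.9, -1.1, 0.7]
opening: -0.0002
```

```bash
python3 - <<'E'
from plan import *
save('top','t4.png',crop=(85,190,285,290),scale=4)
deltas([(p,18.5) for p in range(69,9,-3)],.084)
E
```

```text
[0, 3.4, -0.2, 0.1, 0, 0, -0.048]
[0, 7.6, -0.8, 0.1, 0, 0, -0.101]
[0, 11.7, -1.7, 0.1, 0, 0, -0.153]
[0, 15.7, -2.8, 0.1, 0, 0, -0.205]
[0, 19.7, -4.1, 0.1, 0, 0, -0.258]
[0, 23.6, -5.7, 0.1, 0, 0, -0.31]
[0, 27.5, -7.4, 0.1, 0, 0, -0.362]
[0, 31.2, -9.3, 0.1, 0, 0, -0.415]
[0, 34.8, -11.4, 0.1, 0, 0, -0.467]
[0, 38.3, -13.7, 0.1, 0, 0, -0.519]
[0, 41.7, -16.2, 0.1, 0, 0, -0.572]
[0, 45.0, -18.8, 0.1, 0, 0, -0.624]
[0, 48.1, -21.6, 0.1, 0, 0, -0.677]
[0, 51.1, -24.6, 0.1, 0, 0, -0.729]
[0, 53.9, -27.7, 0.1, 0, 0, -0.781]
[0, 56.5, -31.0, 0.1, 0, 0, -0.834]
[0, 58.9, -34.4, 0.1, 0, 0, -0.886]
[0, 61.2, -37.9, 0.1, 0, 0, -0.938]
[0, 63.3, -41.6, 0.1, 0, 0, -0.991]
[0, 65.2, -45.3, 0.1, 0, 0, -1.043]
{'time': 23.275, 'tool_pos': [0.495, 0.325, 0.084], 'ft_force': [-0.405, 0.528, 0.516]}
```

View pics/t4.png

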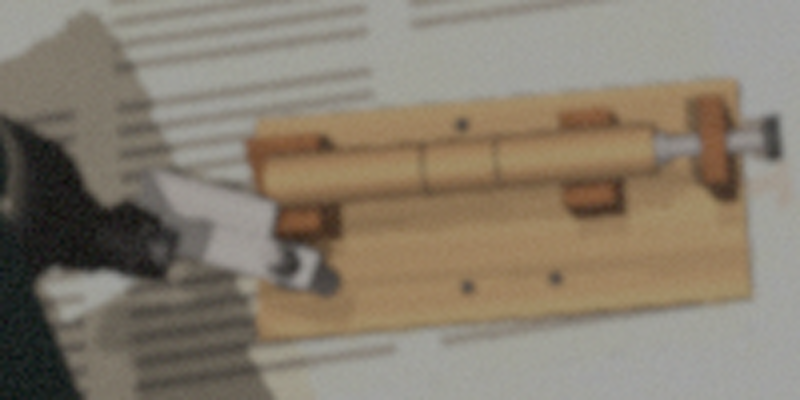

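The strap has turned with the knob and its leading edge is about to meet the dowel near (275,205). I'll continue with finer steps.

>>> {"name": "send_rows", "arguments": {"deltas": [[[0,3.4,-0.2,0,0,0,-0.048],[0,5.5,-0.5,0,0,0,-0.075],[0,7.6,-0.8,0,0,0,-0.101],[0,9.6,-1.2,0,0,0,-0.127],[0,11.7,-1.7,0,0,0,-0.153],[0,13.7,-2.2,0,0,0,-0.18],[0,15.7,-2.8,0,0,0,-0.205]]]}}

```text
time: 24.15
tool_pos: [0.511, 0.3225, 0.0838]
tool_rot: [[-0.865, 0.501, -0.001], [0.501, 0.865, 0.006], [0.004, 0.005, -1.0]]
ft_force: [-0.9, -1.1, -0.1]
opening: -0.0002
```

```bash
python3 - <<'E'
from plan import *
deltas([(p,18) for p in range(60,35,-2)],.084)
E
```

```text
[0, 0.4, -0.2, 0.2, 0, 0, 0.001]
[0, 3.0, -1.1, 0.2, 0, 0, -0.034]
[0, 5.7, -2.0, 0.2, 0, 0, -0.069]
[0, 8.2, -3.1, 0.2, 0, 0, -0.103]
[0, 10.8, -4.2, 0.2, 0, 0, -0.138]
[0, 13.3, -5.5, 0.2, 0, 0, -0.173]
[0, 15.8, -6.8, 0.2, 0, 0, -0.208]
[0, 18.2, -8.2, 0.2, 0, 0, -0.243]
[0, 20.6, -9.6, 0.2, 0, 0, -0.278]
[0, 22.9, -11.2, 0.2, 0, 0, -0.313]
[0, 25.1, -12.8, 0.2, 0, 0, -0.348]
[0, 27.3, -14.6, 0.2, 0, 0, -0.383]
[0, 29.5, -16.4, 0.2, 0, 0, -0.418]
{'time': 24.15, 'tool_pos': [0.511, 0.322, 0.084], 'ft_force': [-0.882, -1.052, -0.141]}
```

>>> {"name": "send_rows", "arguments": {"deltas": [[[0,3,-1.1,0,0,0,-0.034],[0,5.7,-2,0,0,0,-0.069],[0,8.2,-3.1,0,0,0,-0.103],[0,10.8,-4.2,0,0,0,-0.138],[0,13.3,-5.5,0,0,0,-0.173]]]}}

```text
time: 24.78
tool_pos: [0.5245, 0.3169, 0.0839]
tool_rot: [[-0.765, 0.644, 0.0], [0.644, 0.765, 0.006], [0.004, 0.005, -1.0]]
ft_force: [-0.8, 0.3, -0.5]
opening: -0.0
```

>>> {"name": "send_rows", "arguments": {"deltas": [[[0,2.5,-1.3,0,0,0,-0.035],[0,4.9,-2.7,0,0,0,-0.07],[0,7.3,-4.1,0,0,0,-0.105],[0,9.6,-5.7,0,0,0,-0.14]]]}}

```text
time: 25.28
tool_pos: [0.5343, 0.3112, 0.0839]
tool_rot: [[-0.666, 0.746, 0.001], [0.746, 0.666, 0.006], [0.004, 0.005, -1.0]]
ft_force: [-1.7, 1.3, -0.1]
opening: 0.0003
```

```bash
python3 - <<'E'
from plan import *
deltas([(p,18) for p in range(42,11,-2)],.085)
E
```

```text
[0, -0.4, 0.1, 1.1, 0, 0, 0.005]
[0, 1.9, -1.5, 1.1, 0, 0, -0.03]
[0, 4.1, -3.3, 1.1, 0, 0, -0.065]
[0, 6.2, -5.0, 1.1, 0, 0, -0.1]
[0, 8.3, -6.9, 1.1, 0, 0, -0.135]
[0, 10.3, -8.9, 1.1, 0, 0, -0.17]
[0, 12.3, -10.9, 1.1, 0, 0, -0.205]
[0, 14.1, -12.9, 1.1, 0, 0, -0.24]
[0, 15.9, -15.1, 1.1, 0, 0, -0.275]
[0, 17.6, -17.3, 1.1, 0, 0, -0.309]
[0, 19.3, -19.5, 1.1, 0, 0, -0.344]
[0, 20.8, -21.9, 1.1, 0, 0, -0.379]
[0, 22.3, -24.2, 1.1, 0, 0, -0.414]
[0, 23.7, -26.7, 1.1, 0, 0, -0.449]
[0, 25.0, -29.1, 1.1, 0, 0, -0.484]
[0, 26.3, -31.6, 1.1, 0, 0, -0.519]
{'time': 25.275, 'tool_pos': [0.534, 0.311, 0.084], 'ft_force': [-1.683, 1.291, -0.11]}
```

>>> {"name": "send_rows", "arguments": {"deltas": [[[0,1.9,-1.5,1,0,0,-0.03],[0,4.1,-3.3,1,0,0,-0.065],[0,6.2,-5,1,0,0,-0.1],[0,8.3,-6.9,1,0,0,-0.135],[0,10.3,-8.9,1,0,0,-0.17]]]}}

```text
time: 25.9
tool_pos: [0.5434, 0.304, 0.0857]
tool_rot: [[-0.529, 0.849, -0.0], [0.849, 0.529, 0.009], [0.008, 0.005, -1.0]]
ft_force: [-7.0, 5.0, 4.7]
opening: 0.0001
```

```bash
python3 - <<'E'
from plan import *
deltas([(p,17.5) for p in range(31,-2,-2)],.085)
E
```

```text
[0, 2.5, -3.1, -0.7, 0, 0, -0.016]
[0, 4.4, -5.1, -0.7, 0, 0, -0.051]
[0, 6.2, -7.3, -0.7, 0, 0, -0.086]
[0, 7.9, -9.4, -0.7, 0, 0, -0.121]
[0, 9.6, -11.7, -0.7, 0, 0, -0.156]
[0, 11.2, -14.0, -0.7, 0, 0, -0.19]
[0, 12.7, -16.3, -0.7, 0, 0, -0.225]
[0, 14.1, -18.7, -0.7, 0, 0, -0.26]
[0, 15.4, -21.2, -0.7, 0, 0, -0.295]
[0, 16.7, -23.7, -0.7, 0, 0, -0.33]
[0, 17.8, -26.2, -0.7, 0, 0, -0.365]
[0, 18.9, -28.8, -0.7, 0, 0, -0.4]
[0, 19.9, -31.4, -0.7, 0, 0, -0.435]
[0, 20.8, -34.0, -0.7, 0, 0, -0.47]
[0, 21.6, -36.7, -0.7, 0, 0, -0.505]
[0, 22.3, -39.4, -0.7, 0, 0, -0.539]
[0, 22.9, -42.1, -0.7, 0, 0, -0.574]
{'time': 25.9, 'tool_pos': [0.543, 0.304, 0.086], 'ft_force': [-6.971, 5.048, 4.67]}
```

On the ramp, with about 9 N total. I'll continue gently.

>>> {"name": "send_rows", "arguments": {"deltas": [[[0,1.4,-1.6,0.5,0,0,-0.008],[0,2.5,-3.1,0.8,0,0,-0.016],[0,3.4,-4.1,1,0,0,-0.034]]]}}

```text
time: 26.28
tool_pos: [0.5459, 0.3009, 0.0868]
tool_rot: [[-0.499, 0.867, -0.002], [0.867, 0.499, 0.011], [0.01, 0.004, -1.0]]
ft_force: [-4.5, 3.9, 1.4]
opening: 0.0001
```

```bash
python3 - <<'E'
from plan import *
deltas([(p,17.5) for p in range(29,16,-2)],.086)
E
```

```text
[0, 1.8, -2.1, -0.8, 0, 0, -0.016]
[0, 3.6, -4.2, -0.8, 0, 0, -0.051]
[0, 5.4, -6.4, -0.8, 0, 0, -0.086]
[0, 7.1, -8.6, -0.8, 0, 0, -0.121]
[0, 8.6, -10.9, -0.8, 0, 0, -0.156]
[0, 10.1, -13.3, -0.8, 0, 0, -0.191]
[0, 11.6, -15.7, -0.8, 0, 0, -0.225]
{'time': 26.275, 'tool_pos': [0.546, 0.301, 0.087], 'ft_force': [-4.478, 3.869, 1.408]}
```

>>> {"name": "send_rows", "arguments": {"deltas": [[[0,1.8,-2.1,0,0,0,-0.016],[0,2.7,-3.2,0,0,0,-0.034],[0,3.6,-4.2,0,0,0,-0.051],[0,4.5,-5.3,0,0,0,-0.068],[0,5.4,-6.4,0,0,0,-0.086]]]}}

```text
time: 26.9
tool_pos: [0.5511, 0.2952, 0.0876]
tool_rot: [[-0.422, 0.907, -0.001], [0.907, 0.422, 0.012], [0.011, 0.005, -1.0]]
ft_force: [-4.2, 2.6, 3.0]
opening: -0.0
```

```bash
python3 - <<'E'
from plan import *
deltas([(p,17.5) for p in range(25,6,-2)],.086)
E
```

```text
[0, 0.2, -0.7, -1.6, 0, 0, 0.001]
[0, 1.8, -2.9, -1.6, 0, 0, -0.034]
[0, 3.4, -5.2, -1.6, 0, 0, -0.069]
[0, 4.9, -7.6, -1.6, 0, 0, -0.104]
[0, 6.3, -10.0, -1.6, 0, 0, -0.138]
[0, 7.7, -12.4, -1.6, 0, 0, -0.173]
[0, 8.9, -14.9, -1.6, 0, 0, -0.208]
[0, 10.1, -17.4, -1.6, 0, 0, -0.243]
[0, 11.2, -20.0, -1.6, 0, 0, -0.278]
[0, 12.1, -22.6, -1.6, 0, 0, -0.313]
{'time': 26.9, 'tool_pos': [0.551, 0.295, 0.088], 'ft_force': [-4.161, 2.611, 2.988]}
```

>>> {"name": "send_rows", "arguments": {"deltas": [[[0,1,-1.8,0,0,0,-0.017],[0,1.8,-2.9,0,0,0,-0.034],[0,2.6,-4,0,0,0,-0.052],[0,3.4,-5.2,0,0,0,-0.069],[0,4.2,-6.4,0,0,0,-0.087],[0,4.9,-7.6,0,0,0,-0.104]]]}}

```text
time: 27.65
tool_pos: [0.556, 0.2878, 0.0878]
tool_rot: [[-0.324, 0.946, 0.001], [0.946, 0.324, 0.013], [0.012, 0.005, -1.0]]
ft_force: [-3.2, 3.7, 2.2]
opening: -0.0005
```

```bash
python3 - <<'E'
from plan import *
deltas([(p,17.5) for p in range(19,-4,-2)],.086)
E
```

```text
[0, 0.1, -0.2, -1.8, 0, 0, 0.002]
[0, 1.5, -2.6, -1.8, 0, 0, -0.033]
[0, 2.8, -5.0, -1.8, 0, 0, -0.068]
[0, 4.1, -7.5, -1.8, 0, 0, -0.103]
[0, 5.3, -10.1, -1.8, 0, 0, -0.138]
[0, 6.3, -12.6, -1.8, 0, 0, -0.173]
[0, 7.3, -15.2, -1.8, 0, 0, -0.208]
[0, 8.2, -17.9, -1.8, 0, 0, -0.243]
[0, 9.0, -20.6, -1.8, 0, 0, -0.278]
[0, 9.7, -23.3, -1.8, 0, 0, -0.313]
[0, 10.3, -26.0, -1.8, 0, 0, -0.347]
[0, 10.8, -28.7, -1.8, 0, 0, -0.382]
{'time': 27.65, 'tool_pos': [0.556, 0.288, 0.088], 'ft_force': [-3.221, 3.671, 2.153]}
```

>>> {"name": "send_rows", "arguments": {"deltas": [[[0,0.8,-1.4,0,0,0,-0.016],[0,1.5,-2.6,0,0,0,-0.033],[0,2.2,-3.8,0,0,0,-0.05],[0,2.8,-5,0,0,0,-0.068],[0,3.5,-6.3,0,0,0,-0.085],[0,4.1,-7.5,0,0,0,-0.103],[0,4.7,-8.8,0,0,0,-0.12],[0,5.3,-10.1,0,0,0,-0.138]]]}}

```text
time: 28.65
tool_pos: [0.5614, 0.2776, 0.0878]
tool_rot: [[-0.19, 0.982, 0.002], [0.982, 0.19, 0.013], [0.012, 0.005, -1.0]]
ft_force: [-2.9, 4.2, 1.4]
opening: 0.0001
```

```bash
python3 - <<'E'
from plan import *
deltas([(p,17.5) for p in np.arange(11,-4,-1)],.087)
E
```

```text
[0, -0.1, 0.1, -0.8, 0, 0, 0.001]
[0, 0.4, -1.2, -0.8, 0, 0, -0.016]
[0, 0.9, -2.4, -0.8, 0, 0, -0.034]
[0, 1.4, -3.7, -0.8, 0, 0, -0.051]
[0, 1.9, -5.1, -0.8, 0, 0, -0.069]
[0, 2.4, -6.4, -0.8, 0, 0, -0.086]
[0, 2.8, -7.7, -0.8, 0, 0, -0.104]
[0, 3.2, -9.0, -0.8, 0, 0, -0.121]
[0, 3.6, -10.4, -0.8, 0, 0, -0.138]
[0, 4.0, -11.7, -0.8, 0, 0, -0.156]
[0, 4.3, -13.1, -0.8, 0, 0, -0.173]
[0, 4.6, -14.4, -0.8, 0, 0, -0.191]
[0, 4.9, -15.8, -0.8, 0, 0, -0.208]
[0, 5.2, -17.2, -0.8, 0, 0, -0.226]
[0, 5.4, -18.5, -0.8, 0, 0, -0.243]
{'time': 28.65, 'tool_pos': [0.561, 0.278, 0.088], 'ft_force': [-2.93, 4.168, 1.399]}
```

>>> {"name": "send_rows", "arguments": {"deltas": [[[0,0.4,-1.2,0,0,0,-0.016],[0,0.9,-2.4,0,0,0,-0.034],[0,1.4,-3.7,0,0,0,-0.051],[0,1.9,-5.1,0,0,0,-0.069],[0,2.4,-6.4,0,0,0,-0.086]]]}}

```text
time: 29.28
tool_pos: [0.5638, 0.2712, 0.0879]
tool_rot: [[-0.103, 0.995, 0.004], [0.995, 0.103, 0.013], [0.012, 0.005, -1.0]]
ft_force: [-3.9, 4.5, 1.5]
opening: 0.0006
```

>>> {"name": "send_rows", "arguments": {"deltas": [[[0,0.4,-1.2,0,0,0,-0.016],[0,0.8,-2.4,0,0,0,-0.034],[0,0.8,-2.4,0,0,0,-0.034]]]}}

```text
time: 29.65
tool_pos: [0.5648, 0.2685, 0.0878]
tool_rot: [[-0.069, 0.998, 0.004], [0.998, 0.069, 0.012], [0.012, 0.005, -1.0]]
ft_force: [-3.0, 3.7, 0.7]
opening: -0.0002
```

>>> {"name": "send_rows", "arguments": {"deltas": [[[0,0.2,-0.8,0,0,0,-0.016],[0,0.3,-1.6,0,0,0,-0.025],[0,0.3,-1.6,0,0,0,-0.025]]]}}

```text
time: 30.02
tool_pos: [0.5652, 0.2672, 0.0879]
tool_rot: [[-0.044, 0.999, 0.005], [0.999, 0.044, 0.013], [0.012, 0.006, -1.0]]
ft_force: [-2.3, 4.2, 0.9]
opening: 0.0004
```

>>> {"name": "send_rows", "arguments": {"deltas": [[[0,0,-0.6,0,0,0,-0.01],[0,0,-1.2,0,0,0,-0.02],[0,0,-1.2,0,0,0,-0.02]]]}}

```text
time: 30.4
tool_pos: [0.5654, 0.2668, 0.088]
tool_rot: [[-0.024, 1.0, 0.006], [1.0, 0.024, 0.014], [0.014, 0.006, -1.0]]
ft_force: [-2.4, 4.8, 1.2]
opening: 0.0001
```

>>> {"name": "send_rows", "arguments": {"deltas": [[[0,0,-0.6,0,0,0,0],[0,0,-1.2,0,0,0,0],[0,0,-1.2,0,0,0,0]]]}}

```text
time: 30.78
tool_pos: [0.5654, 0.2666, 0.088]
tool_rot: [[-0.024, 1.0, 0.006], [1.0, 0.024, 0.016], [0.016, 0.007, -1.0]]
ft_force: [-2.2, 6.1, -0.0]
opening: -0.0001
```

>>> {"name": "send_rows", "arguments": {"deltas": [[[0,0,-1,0,0,0,0],[0,0,-2,0,0,0,0],[0,0,-2,0,0,0,0],[0,0,-2,0,0,0,0]]]}}

```text
time: 31.28
tool_pos: [0.5655, 0.2661, 0.0881]
tool_rot: [[-0.025, 1.0, 0.007], [1.0, 0.025, 0.019], [0.019, 0.007, -1.0]]
ft_force: [-1.9, 7.7, -0.1]
opening: 0.0004
```

>>> {"name": "send_rows", "arguments": {"deltas": [[[0,0,-1.5,0,0,0,0],[0,0,-2.6,0,0,0,0],[0,0,-2.6,0,0,0,0]]]}}

```text
time: 31.65
tool_pos: [0.5655, 0.2657, 0.0881]
tool_rot: [[-0.026, 1.0, 0.008], [0.999, 0.025, 0.023], [0.023, 0.008, -1.0]]
ft_force: [-2.3, 9.4, 0.4]
opening: 0.0002
```

At the hard stop: the force rises with no further travel, and the knob sits where q≈0 puts it. I'll back off and look.

>>> {"name": "send_rows", "arguments": {"deltas": [[[0,0,3,0,0,0,0],[0,0,12,0,0,0,0],[0,0,30,0,0,0,0],[0,0,45,20,0,0,0],[0,0,50,60,0,0,0],[0,-40,70,110,0,0,0],[0,-90,90,140,0,0,0],[0,-140,110,150,0,0,0],[0,-190,130,150,0,0,0],[0,-190,130,150,0,0,0],[0,-190,130,150,0,0,0]]]}}

```text
time: 33.02
tool_pos: [0.3757, 0.3961, 0.2382]
tool_rot: [[-0.026, 1.0, 0.009], [0.999, 0.026, 0.023], [0.023, 0.009, -1.0]]
ft_force: [-0.3, 0.1, 0.2]
opening: 0.0
```

```bash
python3 - <<'E'
from plan import *
save('top','t5.png',crop=(85,120,385,290),scale=2.65)
c=cams.calibration('top')
k,_=pose(.85,0); print('knob pred px in crop',(w2px(c,[*k,.112])-[85,120])*2.65)
s=sensors.sense(); print({k:np.round(s[k],3).tolist() for k in('time','tool_pos','ft_force')})
E
```

```text
knob pred px in crop [172.06426271 254.73836358]
{'time': 33.075, 'tool_pos': [0.376, 0.396, 0.238], 'ft_force': [0.919, 0.749, -0.798]}
```

View pics/t5.png

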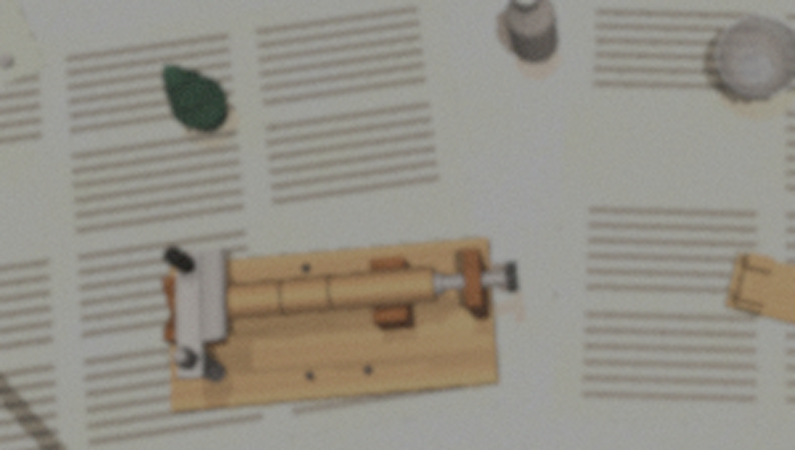

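The knob top is at about (172,252) against (172,255) predicted at the stop. The strap lies square across the dowel, the dowel's end is on the screw at (435,283), and the bystanders are in place.

```bash
python3 -c "
from h import *
print(order.finish_job())"
```

```text
the job is handed in; nothing more can be done
None
```

The job is handed in at about 33 s of the 72 s allowed. The hand-in reports no verdict, so I don't know the score.

**What I did**
- **Grasp:** I took the larger tan dowel off its rest, gripping it between the rings and about 1 mm from its centre.
- **Seating:** I lowered it into both V-blocks by feel, pressing down with about 4 N.
- **Stop screw:** I slid it 29 mm along the grooves until it stopped on the screw. The push was held at up to 8 N, of which about 3 N was groove friction. Then I let go of it.
- **Strap:** I pushed the knob round with shut fingers until the strap stopped. It took up to about 10 N on the ramp and on the final push.

**Last checks**
- In the last top view the strap lies square across the dowel. The knob is within about 3 pixels (roughly 2 mm) of where it belongs on the strap's stop.
- The dowel's end is on the screw tip.
- The tree, glue bottle and bauble half look unmoved by eye. I did not measure them again.
- The arm is well clear, and the last wrist force reading was about 1 N, close to sensor noise.
- No check failed. The strap's force on the dowel and the final gap at the screw could not be measured directly.

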